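# Thread a damper shaft through the bearing jig and hold it for shimming

### The arm

A 7-joint arm with a two-finger parallel gripper is mounted at the origin on the work surface. World frame = base frame: x ahead of the robot, y to its left, z up, the work surface at z = 0. Lengths are in m, angles in rad, forces in N, time in s.
With the tool pointing down it reaches from about 0.425 to 0.925 m from the base axis. Payload 6.8 kg.
Tool frame: the origin (TCP) lies midway between the tips of the shut fingers; the grasp point (between the pads) lies 19 mm behind it; z points along the fingers, y is the line along which they close (so a half turn about z gives the same grasp; the last joint's range is limited). The gripper opens to 85 mm and grips with 20 to 120 N. Pads are 22 mm wide; open, the fingers measure 114 mm over their backs; the gripper's body (76 mm by 85 mm) begins 54 mm behind the grasp point. The pads swing forward as they close: fully open they stand 13 mm farther back than shut.
Start: joints at [-0.108, 0.477, 0.022, 1.555, -0.011, 1.109, -0.083], TCP at [0.675, 0, 0.231] pointing down, gripper open.
Joint ranges: [-2.96, 2.96], [-0.34, 2.1], [-1.41, 1.46], [0.24, 2.44], [-1.37, 4.51], [0.17, 1.92], [-2.96, 2.96]. Speed limits (rad/s): [2.39, 2.39, 3.14, 3.14, 3.14, 3.14, 3.14].

### API

Orientations are given as a rotation vector (axis times angle).
In Python, from bench import r gives the robot as it stands. The module is installed in compiled form; this text tells all that it offers.
- The arm moves only by the tool apply_moves, never from a script. Its argument "rows" is a list of rows, each a list of 6 numbers: the shift along the tool's x, y, z scaled (see below), then the turn, a rotation vector about the tool's x, y, z scaled (see below). A call has 1 to 5 rows; each row is the pose to reach, as a shift and turn from the pose commanded when the call began, along the tool's axes at that moment; what a row does not reach only later rows make up. The controller multiplies each number of a shift by 0.25 m and each number of a turn by 90 degrees. A row lasts 1/8 s, in which the tool goes at most 62.5 mm and 10.7 degrees, less where a joint would pass 70% of its speed; a pose out of reach is approached as far as the arm can. A call with a number of a shift or a turn outside -1 to 1 is refused whole. A call with a gripper value outside its range is refused whole. "claw" is the opening, from 0 (shut) to 1 (fully open), set as the call begins (left out, the last holds). The fingers move at their own pace and stop on an object; "newtons" is the grip in N (left out, the last holds). Time passes only in rows, so rows that repeat a pose let the fingers close. It gives the time, the measured TCP pose, the force, the opening and the grip force at its end, in the units of the state.
- r.get_obs(): the state, without advancing time (a new reading comes with each control period).
- r.grab_frame(name): name is "scene" or "side" or "wrist"; returns a dict with "pixels" (480x640x3 uint8, red, green, blue), "intrinsics" (3x3 intrinsics, pixels), "eye" and "attitude" of the camera in the world. Camera axes: x right, y up, looking along -z (the intrinsics and any distortion apply to the point x, -y, -z); pixel columns grow to the right and rows downward; lengths in m; the calibration is good to about 2 mm. The wrist camera is an equidistant fisheye: a pixel r from the principal point sees the ray r / f radians off the axis. A picture is of the moment at which its call begins. There is no depth.
- r.hand_in(): hands the job in; it is judged then, once.
Trained networks look in a picture, given as the dict that the camera call returned (one of the last four; its "shot" number tells which), for a name from the list of things; names that differ only in an ending like _2 or _b are one class to them, and where a whole thing is asked for, a point or a joint stands for the part that bears it (a point fixed in the world has none). Each returns a list of dicts, best first, with "conf" (0 to 1); they miss things now and then, are a little off and sometimes report something else, mostly with a low value. They report only what shows in the picture. A call takes as long as a camera call.
- r.search_frame(picture, thing): "rect" ([left, top, width, height] in pixels, round what is visible of it).
- r.outline_of(picture, thing): "pixels" (480x640 bool, what is visible of it) and "rect" ([left, top, width, height] in pixels, round what is visible of it).
- r.landmark_of(picture, thing): "point" ([column, row] in pixels: a listed point, or the origin of a listed thing).
The state is a dict: "clock": time; "joints": joint angles; "qvel": joint speeds; "tau": joint torques, N m; "tcp_pos": TCP position; "orientation": TCP orientation; "contact_force": force on the tool from outside, world axes, zero at the start; "moment": the same for the moment, N m; "grip_width": finger opening in m; "gripper_force": force on a finger pad.
Only numpy, scipy, OpenCV 4.12 (cv2) and the standard library are available. Lean on these libraries where they do the work, as an engineer would, in place of code of your own. Each camera call takes 0.05 s, during which the arm holds its last target. There are 200 camera calls.

### The job

Slide the jig's carrier along its rail until it clicks into the station under the overhanging arm, so that its bushing lines up below the arm's bushing. Then take the long headed shaft from the wooden rack, thread it upright down through the arm's bushing and on right through the carrier's bushing, and finish while still holding it there, at rest, with the underside of its head about 25 mm above the arm's bushing, so that a workmate can slip shims under the head. Leave the short pin, the capacitor can and the screwdriver where they are.

Things in the scene. Friction and masses are not known exactly. Their poses are not given: they have to be found in the camera images.
- jig: Fixed bearing jig: twin-rod rail along its y (from y=-260 mm) and, at its +y end, a grey column 128 mm tall, 50 mm wide (y=60 to 94 mm), with an arm 50 mm wide reaching back to y=-18 mm over the rail, its top (with bushing) 128 mm high, underside 104 mm. Origin on the bench straight under the arm's bushing; z up; the carrier is pushed towards +y.
- top_bush (a point): Centre of the upper mouth of the arm's brass bushing, 128 mm above the bench; vertical through bore of 15 mm diameter, 24 mm long, 2.5 mm chamfer. Axes as the jig's.
- carrier (a joint): Travel (m) of the aluminium carrier along the jig's +y: 0 = far end of the rail, 0.120 = the station (a spring plunger clicks into a notch; it draws the carrier in from about 3 mm either side; about 5 N to push in or out), 0.140 = end stop. Starts between 0 and 0.07. Slides with about 0.5 N friction and stays where it is left.
- low_bush (a point): Centre of the upper mouth of the carrier's brass bushing, 60 mm above the bench; vertical through bore of 15 mm diameter, 20 mm long, 2.5 mm chamfer, nothing below it down to the bench. Straight under top_bush when the carrier is at the station. Moves with the carrier.
- push_post (a point): Upright square steel post 16 x 16 mm on the carrier, sides parallel to the jig's axes, 92 mm behind (jig -y of) the carrier's bushing, from the carrier's deck at 50 mm up to 112 mm above the bench; this point is on its axis 90 mm above the bench. For pushing or pinching. Moves with the carrier.
- shaft: Long steel shaft, about 200 g: shank 12 mm diameter, 126 mm long, foot tapering to 7 mm over the last 5 mm; on top a round head 22 mm diameter, 30 mm tall (126 to 156 mm from the foot). Origin at the foot's end; z along the shaft to the head. Starts upright in either hole of the rack, foot 10 mm and head top 166 mm above the bench.
- shaft_neck (a point): Point on the shaft's axis at the underside of its head, 126 mm from the foot.
- short_pin: Short pin of the same make, shank only 70 mm (head from 70 to 100 mm above its foot), in the other hole of the rack; its head top is 110 mm above the bench. Too short for the job: leave it.
- rack: Fixed wooden block, 50 (x) x 140 (y) x 40 (z) mm, with two 30 mm deep, 13.6 mm wide upright holes at y = -35 and +35 mm from its centre. Origin under its centre on the bench.
- capacitor: Bystander: upright metal can 48 mm diameter, 85 mm tall, origin at the centre of its underside.
- screwdriver: Bystander: screwdriver about 200 mm long lying on the bench beyond the jig.

How it is judged:
On the way, in this order (a step that is already met when the one before it is completed fails the run):
1. the carrier rests in the station under the arm (value of joint carrier between 0.117 and 0.123 m), for 0.2 s.
2. the shaft's foot has entered the arm's bushing from above (horizontal distance between shaft and top_bush below 0.005 m and z of shaft in the frame of top_bush between -0.066 and -0.005 m).
At the end, for the whole second after the job is handed in: Carrier in its station within 3 mm; shaft upright (0.08 rad) within 6 mm of both bushing centres, foot 2 mm or more out below the carrier's bushing, head's underside 15 to 35 mm above the arm's bushing, at rest (under 20 mm/s), held by the fingers (all of step 1 and z of shaft_neck in the frame of top_bush between 0.015 and 0.035 m and z of shaft in the frame of low_bush below -0.022 m and horizontal distance between shaft_neck and top_bush below 0.006 m and horizontal distance between shaft and low_bush below 0.006 m and angle between shaft's own z axis and vertical below 0.08 rad and contact force between the fingers and shaft above 1 N and linear speed of shaft below 0.02 m/s); the arm keeps its last pose, push and grip.
It fails at once if the short pin is disturbed (over 25 mm) (distance of short_pin from where it was at the start of the episode above 0.025 m).
It fails at once if the capacitor is disturbed (over 25 mm) (distance of capacitor from where it was at the start of the episode above 0.025 m).
It fails at once if the screwdriver is disturbed (over 25 mm) (distance of screwdriver from where it was at the start of the episode above 0.025 m).
It also fails if it takes over 58 s, if anything falls off the work surface, if the arm or the gripper's body presses on something with over 40 N, if the wrist force passes 120 N, or if a joint passes its speed limit or range.

## Working session

There is one attempt and no reset: what is moved stays moved. The work goes in short steps, Python scripts to look and compute and a tool call to move; the robot and the scene stay as the last step left them, time stands still between calls to the robot, and variables do not carry over. Pictures are saved under pics/ and viewed, at most 10 in all, crops included, and the job is handed in when it is done.

Besides the shell and the picture viewer there is one more tool, called after ">>>" by a JSON object that holds its "method" and its "body". apply_moves: Moves the arm, as the interface text tells. Its arguments: {"type":"object","properties":{"rows":{"type":"array","items":{"type":"array","items":{"type":"number"}}},"claw":{"type":"number"},"newtons":{"type":"number"}},"required":["rows"]}

```bash
mkdir -p pics
cat > h.py <<'E'
import numpy as np, cv2
from scipy.spatial.transform import Rotation as R
from bench import r
def att(f):
    a=np.array(f["attitude"],float)
    return a if a.shape==(3,3) else R.from_rotvec(a).as_matrix() if a.size==3 else R.from_quat(a).as_matrix()
def ray(f,p):
    K=np.array(f["intrinsics"]);x=(p[0]-K[0,2])/K[0,0];y=(p[1]-K[1,2])/K[1,1]
    if f.get("fish"):
        t=np.hypot(x,y);s=np.sin(t)/max(t,1e-9);d=np.array([x*s,-y*s,-np.cos(t)])
    else: d=np.array([x,-y,-1.])
    return np.array(f["eye"]),att(f)@(d/np.linalg.norm(d))
def grab(n):
    f=r.grab_frame(n);f["fish"]=(n=="wrist");return f
def atz(f,p,z):
    e,d=ray(f,p);return e+d*(z-e[2])/d[2]
def save(f,n): cv2.imwrite("pics/"+n,cv2.cvtColor(f["pixels"],cv2.COLOR_RGB2BGR))
def tri(obs):
    A=np.zeros((3,3));b=np.zeros(3);
    for f,p in obs:
        e,d=ray(f,p);P=np.eye(3)-np.outer(d,d);A+=P;b+=P@e
    x=np.linalg.solve(A,b)
    res=[np.linalg.norm(np.cross(x-ray(f,p)[0],ray(f,p)[1])) for f,p in obs]
    return x,res
E
python3 - <<'E'
from h import *
o=r.get_obs();print({k:np.round(v,3) for k,v in o.items()})
Z={"jig":0,"top_bush":.128,"low_bush":.06,"push_post":.09,"shaft":.01,"shaft_neck":.136,"short_pin":.01,"rack":0,"capacitor":0,"screwdriver":0}
for n in ["scene","side","wrist"]:
    f=grab(n);save(f,n+"0.png");print(n,f["shot"],np.round(f["eye"],3),np.shape(f["attitude"]),np.round(f["intrinsics"],1).tolist())
    for t in Z:
        for l in r.landmark_of(f,t)[:2]:
            print(t,round(l["conf"],2),np.round(l["point"],1),np.round(atz(f,l["point"],Z[t]),3))
E
```

```text
{'clock': np.float64(0.0), 'joints': array([-0.108,  0.478,  0.022,  1.556, -0.012,  1.109, -0.083]), 'qvel': array([ 0.   , -0.001,  0.002, -0.   , -0.001, -0.001,  0.002]), 'tau': array([-1.0000e-03, -5.9644e+01,  1.6080e+00, -2.8119e+01,  1.2000e-02,
        9.0000e-03,  0.0000e+00]), 'tcp_pos': array([ 0.674, -0.   ,  0.23 ]), 'orientation': array([-2.221e+00, -2.221e+00,  2.000e-03]), 'contact_force': array([-0.293, -0.267,  0.207]), 'moment': array([0.031, 0.059, 0.011]), 'gripper_force': np.float64(0.0), 'grip_width': np.float64(0.085)}
scene 1 [ 1.104 -0.345  0.816] (3,) [[456.8, 0.0, 317.8], [0.0, 456.8, 235.5], [0.0, 0.0, 1.0]]
jig 0.74 [273.8 243.6] [0.485 0.033 0.   ]
top_bush 0.87 [268.6 208.6] [0.494 0.024 0.128]
low_bush 0.95 [241.5 240.9] [ 0.479 -0.045  0.06 ]
push_post 0.65 [197.7 248.5] [ 0.464 -0.14   0.09 ]
shaft 0.58 [365.8 190.2] [0.494 0.325 0.01 ]
shaft 0.46 [272.8 206.5] [0.39 0.1  0.01]
shaft_neck 0.24 [241.1 241.3] [ 0.543 -0.077  0.136]
short_pin 0.66 [347.7 196.8] [0.483 0.271 0.01 ]
rack 0.88 [354.1 198.1] [0.489 0.288 0.   ]
capacitor 0.77 [407.1 247.4
[... 541 characters left out ...]
 0.335 0.01 ]
shaft_neck 0.57 [254.8 365.3] [0.493 0.329 0.136]
short_pin 0.78 [305.9 409.9] [0.485 0.266 0.01 ]
rack 0.57 [292.2 430.1] [0.481 0.295 0.   ]
capacitor 0.8 [213.7 338.4] [0.691 0.263 0.   ]
capacitor 0.31 [414.7 259.4] [ 0.584 -0.116  0.   ]
screwdriver 0.86 [326.3 230.5] [ 0.778 -0.08   0.   ]
wrist 3 [0.676 0.083 0.373] (3,) [[371.6, 0.0, 318.3], [0.0, 371.6, 239.9], [0.0, 0.0, 1.0]]
jig 0.65 [148.1 166.4] [0.492 0.039 0.   ]
top_bush 0.66 [ 80.9 194.5] [0.491 0.036 0.128]
push_post 0.62 [118.3 349.6] [ 0.466 -0.135  0.09 ]
push_post 0.36 [144.2 168.4] [0.532 0.048 0.09 ]
short_pin 0.2 [123.2 260.5] [ 0.448 -0.067  0.01 ]
screwdriver 0.69 [414.9 267.7] [ 0.784 -0.078  0.   ]
```

View pics/scene0.png

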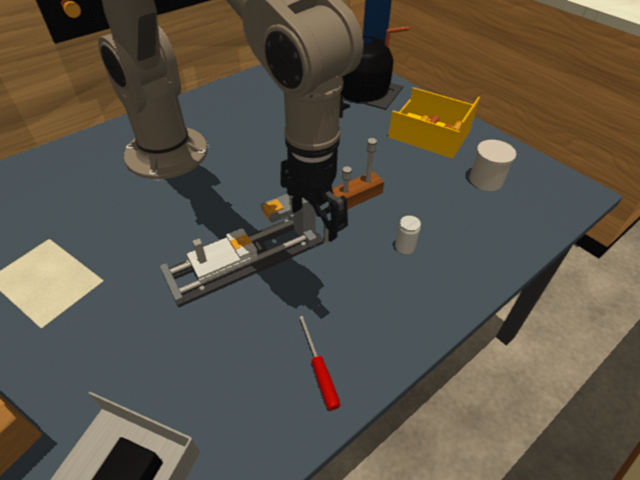

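View pics/side0.png

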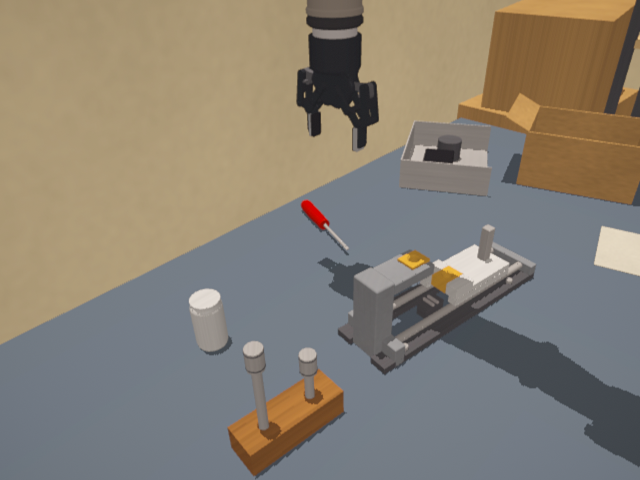

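The scene picture shows the jig running from (165,280) to (320,235), with the post at (198,248) and the rack's tall shaft at (370,150). In the side picture the shaft head is at (254,352), the pin head at (308,358), the arm bushing at (414,260) and the post at (486,240). The tall pin is the one at y≈0.33. The jig's y axis leans about 7.5° towards +x. I'll go over the post first.

>>> {"method": "apply_moves", "body": {"rows": [[-0.14,-0.2,0,0,0,-0.11],[-0.28,-0.4,0,0,0,-0.22],[-0.42,-0.6,0,0,0,-0.33],[-0.56,-0.828,0,0,0,-0.44],[-0.56,-0.828,0,0,0,-0.55]], "claw": 1, "newtons": 30}}

```text
clock: 2.28
tcp_pos: [0.4639, -0.1432, 0.2313]
orientation: [-1.088, -2.946, 0.003]
contact_force: [1.7, 0.4, 0.0]
grip_width: 0.0857
gripper_force: 0.0
```

>>> {"method": "apply_moves", "body": {"rows": [[0,0,0,0,0,-0.11],[0,0,0,0,0,-0.22],[0,0,0,0,0,-0.33],[0,0,0,0,0,-0.367],[0,0,0,0,0,-0.367]]}}

```text
clock: 2.9
tcp_pos: [0.468, -0.1401, 0.2314]
orientation: [0.206, 3.134, -0.0]
contact_force: [0.5, 0.1, 0.1]
grip_width: 0.0851
gripper_force: 0.0
```

```bash
cat > look.py <<'E'
from h import *
o=r.get_obs();print(np.round(o["clock"],2),np.round(o["tcp_pos"],4),np.round(R.from_rotvec(o["orientation"]).as_matrix(),3).tolist(),np.round(o["joints"],2))
F={n:grab(n) for n in ["scene","side","wrist"]}
Z={"top_bush":.128,"low_bush":.06,"push_post":.09,"shaft_neck":.136,"jig":0}
for t in Z:
    ob=[]
    for n,f in F.items():
        for l in r.landmark_of(f,t)[:1]:
            if l["conf"]>.3: ob.append((f,l["point"]));print(t,n,round(l["conf"],2),np.round(l["point"],1),np.round(atz(f,l["point"],Z[t]),4))
    if len(ob)>1: print("  tri",*[np.round(v,4) for v in tri(ob)])
import sys
if len(sys.argv)>1:
    for n in sys.argv[2:]: save(F[n],n+sys.argv[1]+".png")
E
python3 look.py 1 wrist
```

```text
2.9 [ 0.468  -0.1401  0.2314] [[-0.991, 0.131, 0.0], [0.131, 0.991, -0.0], [-0.0, 0.0, -1.0]] [ 0.3   0.18 -0.15  1.98  0.03  0.98  1.57]
top_bush scene 0.68 [270.3 206. ] [0.4895 0.0314 0.128 ]
top_bush wrist 0.87 [542.7 237.7] [0.491  0.0364 0.128 ]
  tri [0.4899 0.0328 0.1297] [0.0021 0.0021]
low_bush scene 0.92 [240.8 240.6] [ 0.4776 -0.0461  0.06  ]
low_bush side 0.7 [445.  273.1] [ 0.4796 -0.0447  0.06  ]
low_bush wrist 0.77 [421.6 212.1] [ 0.4785 -0.0489  0.06  ]
  tri [ 0.479  -0.047   0.0595] [0.0016 0.0017 0.0018]
push_post scene 0.69 [196.2 246.6] [ 0.4576 -0.1397  0.09  ]
push_post side 0.63 [483.1 238. ] [ 0.4663 -0.1332  0.09  ]
push_post wrist 0.92 [325.2 216.6] [ 0.4635 -0.1346  0.09  ]
  tri [ 0.4633 -0.1363  0.0912] [0.0055 0.0044 0.0017]
shaft_neck scene 0.59 [371.3 152. ] [0.4974 0.3255 0.136 ]
shaft_neck side 0.91 [258.3 366.9] [0.488  0.3278 0.136 ]
  tri [0.4927 0.3273 0.1322] [0.0022 0.0022]
jig scene 0.93 [273.7 240.6] [0.4775 0.0385 0.    ]
jig side 0.6 [408.  323.2] [0.4898 0.0346 0.    ]
  tri [0.4846 0.0375 0.0059] [0.003 0.003]
```

>>> {"method": "apply_moves", "body": {"rows": [[0.016,0.01,0.2,0,0,0],[0.016,0.01,0.4,0,0,0],[0.016,0.01,0.55,0,0,0],[0.016,0.01,0.624,0,0,0],[0.016,0.01,0.624,0,0,0]]}}

```text
clock: 4.42
tcp_pos: [0.4634, -0.1367, 0.0741]
orientation: [-0.204, -3.132, -0.001]
contact_force: [-0.0, 0.0, 0.1]
grip_width: 0.0853
gripper_force: 0.0
```

>>> {"method": "apply_moves", "body": {"rows": [[0,0,0,0,0,0],[0,0,0,0,0,0],[0,0,0,0,0,0],[0,0,0,0,0,0],[0,0,0,0,0,0]], "claw": 0, "newtons": 30}}

```text
clock: 5.05
tcp_pos: [0.4647, -0.1371, 0.0759]
orientation: [0.206, 3.134, -0.0]
contact_force: [-1.4, 0.0, 6.8]
grip_width: 0.0155
gripper_force: 30.6
```

```bash
python3 look.py 2 wrist
```

```text
5.05 [ 0.4647 -0.1371  0.0759] [[-0.991, 0.131, 0.001], [0.131, 0.991, -0.0], [-0.001, 0.0, -1.0]] [ 0.27  0.39 -0.14  2.12  0.09  0.63  1.51]
top_bush scene 0.9 [271.2 204.9] [0.488  0.0349 0.128 ]
top_bush side 0.72 [409.9 256.1] [0.4956 0.0366 0.128 ]
  tri [0.4926 0.0356 0.1298] [0.0032 0.0032]
low_bush scene 0.73 [239.9 238.7] [ 0.4715 -0.0445  0.06  ]
low_bush side 0.82 [447.3 270.9] [ 0.4801 -0.0522  0.06  ]
low_bush wrist 0.7 [489.9 292.6] [ 0.4762 -0.0502  0.06  ]
  tri [ 0.4762 -0.0484  0.0632] [0.0025 0.0017 0.0032]
push_post scene 0.63 [198.  247.3] [ 0.4617 -0.1378  0.09  ]
push_post side 0.57 [482.4 235.1] [ 0.4716 -0.1405  0.09  ]
push_post wrist 0.62 [319.  326.7] [ 0.4626 -0.1373  0.09  ]
  tri [ 0.4654 -0.1373  0.0919] [0.002  0.0045 0.0034]
shaft_neck scene 0.73 [370.9 154.6] [0.5041 0.3176 0.136 ]
shaft_neck side 0.87 [258.1 367.6] [0.4874 0.3286 0.136 ]
  tri [0.4955 0.3249 0.1272] [0.0015 0.0015]
jig scene 0.56 [273.7 243.3] [0.4845 0.0335 0.    ]
jig side 0.6 [405.4 324.6] [0.4909 0.04   0.    ]
  tri [ 0.4883  0.0361 -0.    ] [0.0045 0.0045]
```

View pics/wrist2.png

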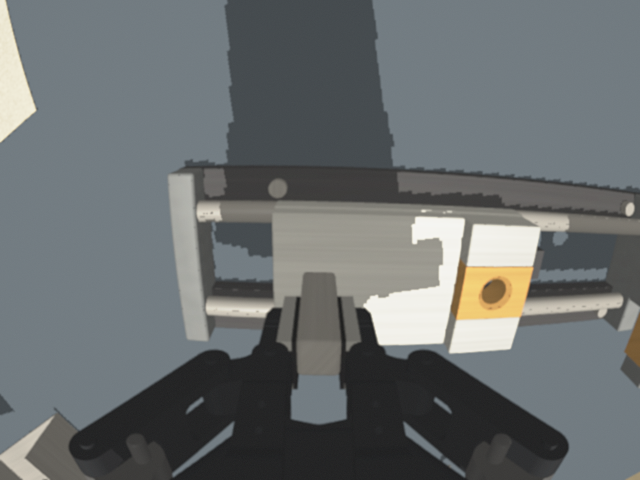

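The post sits between the pads at (320,320), opening 15.5 mm, with the carrier bushing at (494,292). Now I'll slide the carrier about 83 mm along tool y.

>>> {"method": "apply_moves", "body": {"rows": [[0,0.07,0,0,0,0],[0,0.14,0,0,0,0],[0,0.21,0,0,0,0],[0,0.27,0,0,0,0],[0,0.3,0,0,0,0]]}}

```text
clock: 6.58
tcp_pos: [0.4763, -0.0621, 0.0759]
orientation: [0.204, 3.131, 0.0]
contact_force: [4.8, -5.3, -1.2]
grip_width: 0.0154
gripper_force: 30.4
```

>>> {"method": "apply_moves", "body": {"rows": [[0,0.008,0,0,0,0],[0,0.016,0,0,0,0],[0,0.016,0,0,0,0]]}}

```text
clock: 6.95
tcp_pos: [0.4769, -0.0587, 0.0759]
orientation: [0.205, 3.131, 0.0]
contact_force: [5.7, -1.6, -1.0]
grip_width: 0.0158
gripper_force: 30.0
```

>>> {"method": "apply_moves", "body": {"rows": [[0,0.008,0,0,0,0],[0,0.008,0,0,0,0]]}}

```text
clock: 7.2
tcp_pos: [0.4773, -0.0562, 0.0759]
orientation: [0.205, 3.131, 0.001]
contact_force: [5.8, -0.1, -1.4]
grip_width: 0.0159
gripper_force: 30.1
```

>>> {"method": "apply_moves", "body": {"rows": [[0,0.008,0,0,0,0],[0,0.008,0,0,0,0]]}}

```text
clock: 7.45
tcp_pos: [0.4776, -0.054, 0.0759]
orientation: [0.204, 3.13, 0.001]
contact_force: [6.5, 0.5, -1.1]
grip_width: 0.0157
gripper_force: 30.2
```

```bash
python3 look.py 3 wrist
```

```text
7.45 [ 0.4776 -0.054   0.0759] [[-0.992, 0.13, 0.005], [0.13, 0.992, 0.001], [-0.004, 0.001, -1.0]] [ 0.11  0.39 -0.15  2.14  0.1   0.62  1.33]
top_bush scene 0.83 [271.7 206.1] [0.4917 0.0335 0.128 ]
top_bush side 0.67 [411.  258.8] [0.4904 0.0411 0.128 ]
top_bush wrist 0.61 [565.2 375. ] [0.4916 0.0376 0.128 ]
  tri [0.4915 0.0368 0.1266] [0.0026 0.0019 0.0016]
low_bush scene 0.88 [276.1 224.6] [0.4871 0.0433 0.06  ]
low_bush side 0.94 [408.5 293.5] [0.4925 0.0364 0.06  ]
low_bush wrist 0.62 [629.5 387.5] [0.607  0.1814 0.06  ]
  tri [0.4953 0.0548 0.1   ] [0.0307 0.0256 0.0412]
push_post scene 0.68 [233.6 233.7] [ 0.4758 -0.0591  0.09  ]
push_post side 0.95 [453.1 251.9] [ 0.4813 -0.065   0.09  ]
push_post wrist 0.63 [319.8 328.2] [ 0.4763 -0.054   0.09  ]
  tri [ 0.4768 -0.0573  0.0926] [0.0026 0.0028 0.0039]
shaft_neck scene 0.54 [368.7 152.7] [0.4954 0.3187 0.136 ]
shaft_neck side 0.64 [255.6 366.3] [0.4909 0.3293 0.136 ]
  tri [0.4926 0.3252 0.1314] [0.0024 0.0024]
jig scene 0.75 [274.8 244.5] [0.4892 0.0333 0.    ]
jig side 0.7 [309. 410.] [0.4873 0.2584 0.    ]
jig wrist 0.83 [457.1 251.7] [0.4899 0.0359 0.    ]
  tri [ 0.5087  0.1107 -0.0883] [0.0862 0.1017 0.0463]
```

>>> {"method": "apply_moves", "body": {"rows": [[-0.003,0.008,0,0,0,0],[-0.003,0.008,0,0,0,0]]}}

```text
clock: 8.6
tcp_pos: [0.4778, -0.053, 0.0759]
orientation: [0.205, 3.132, -0.0]
contact_force: [5.0, -1.7, 2.0]
grip_width: 0.016
gripper_force: 30.4
```

>>> {"method": "apply_moves", "body": {"rows": [[-0.001,0.008,0,0,0,0],[-0.001,0.008,0,0,0,0]]}}

```text
clock: 8.85
tcp_pos: [0.4779, -0.0516, 0.0759]
orientation: [0.206, 3.132, -0.001]
contact_force: [3.1, -3.6, 3.2]
grip_width: 0.0159
gripper_force: 30.3
```

>>> {"method": "apply_moves", "body": {"rows": [[0.002,-0.01,0,0,0,0],[0.002,-0.01,0,0,0,0]]}}

```text
clock: 9.1
tcp_pos: [0.4777, -0.0536, 0.0759]
orientation: [0.206, 3.131, 0.0]
contact_force: [5.8, -1.8, 1.5]
grip_width: 0.0155
gripper_force: 30.1
```

>>> {"method": "apply_moves", "body": {"rows": [[0,0,0,0,0,0],[0,0,0,0,0,0],[0,0,0,0,0,0]], "claw": 0.6}}

```text
clock: 9.48
tcp_pos: [0.4751, -0.0531, 0.075]
orientation: [-0.204, -3.134, -0.0]
contact_force: [0.4, 0.3, 0.3]
grip_width: 0.0511
gripper_force: 0.0
```

>>> {"method": "apply_moves", "body": {"rows": [[0,0,-0.2,0,0,0],[0,0,-0.4,0,0,0],[0,0,-0.6,0,0,0],[0,0,-0.7,0,0,0],[0,0,-0.7,0,0,0]], "claw": 1}}

```text
clock: 10.1
tcp_pos: [0.4768, -0.0532, 0.2521]
orientation: [0.204, 3.131, 0.0]
contact_force: [-0.0, 0.2, -0.9]
grip_width: 0.0854
gripper_force: 0.0
```

```bash
python3 look.py 4 wrist side
```

```text
10.1 [ 0.4768 -0.0532  0.2521] [[-0.992, 0.13, 0.004], [0.13, 0.992, -0.0], [-0.004, 0.0, -1.0]] [ 0.14  0.14 -0.18  1.98  0.03  1.02  1.39]
top_bush scene 0.9 [273.  205.8] [0.4927 0.0363 0.128 ]
top_bush side 0.91 [411.9 258.1] [0.4905 0.0388 0.128 ]
top_bush wrist 0.56 [438.8 233.8] [0.4895 0.0381 0.128 ]
  tri [0.4907 0.0379 0.1265] [0.0008 0.0007 0.001 ]
low_bush scene 0.86 [275.6 225.2] [0.488  0.0413 0.06  ]
low_bush side 0.83 [410.  294.7] [0.4891 0.0373 0.06  ]
low_bush wrist 0.6 [415.1 213.1] [0.4907 0.0361 0.06  ]
  tri [0.4896 0.038  0.0613] [0.0023 0.0012 0.0023]
push_post scene 0.73 [232.3 233.4] [ 0.4733 -0.0608  0.09  ]
push_post side 0.78 [452.2 253.4] [ 0.4801 -0.0604  0.09  ]
push_post wrist 0.58 [318.5 217.8] [ 0.4757 -0.0538  0.09  ]
  tri [ 0.476  -0.0573  0.092 ] [0.0043 0.0024 0.0037]
shaft_neck scene 0.81 [370.8 152. ] [0.4966 0.3245 0.136 ]
shaft_neck side 0.95 [254.4 365.7] [0.4925 0.3296 0.136 ]
  tri [0.4944 0.3277 0.1332] [0.0005 0.0005]
jig scene 0.7 [275.5 243.7] [0.4882 0.0361 0.    ]
jig side 0.88 [407.4 324.5] [0.4887 0.0377 0.    ]
jig wrist 0.82 [398.7 198. ] [0.489 0.033 0.   ]
  tri [ 0.4891  0.0352 -0.0009] [0.0015 0.0014 0.002 ]
```

View pics/wrist4.png

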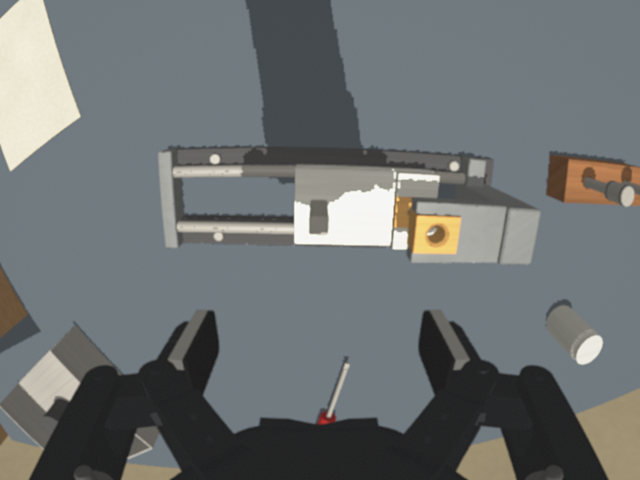

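The wrist view shows the carrier under the arm. The arm bushing is at (437,234), and triangulated low_bush and top_bush agree in xy to 1 mm. The shaft head is at (622,193), so I'll go there next.

>>> {"method": "apply_moves", "body": {"rows": [[0.03,0.2,0,0,0,0],[0.05,0.4,0,0,0,0],[0.06,0.6,0,0,0,0],[0.07,0.8,0,0,0,0],[0.08,0.95,0,0,0,0]]}}

```text
clock: 11.62
tcp_pos: [0.4868, 0.1872, 0.2505]
orientation: [0.202, 3.135, 0.001]
contact_force: [-0.1, -0.7, -0.3]
grip_width: 0.0856
gripper_force: 0.0
```

>>> {"method": "apply_moves", "body": {"rows": [[0.02,0.2,0,0,0,0],[0.03,0.4,0,0,0,0],[0.052,0.53,0,0,0,0],[0.052,0.57,0,0,0,0],[0.052,0.57,0,0,0,0]]}}

```text
clock: 12.25
tcp_pos: [0.4927, 0.3273, 0.2501]
orientation: [-0.205, -3.135, 0.001]
contact_force: [-0.2, -0.8, 0.1]
grip_width: 0.0853
gripper_force: 0.0
```

```bash
python3 look.py 5 wrist
```

```text
12.25 [0.4927 0.3273 0.2501] [[-0.992, 0.13, -0.0], [0.13, 0.992, -0.001], [0.0, -0.001, -1.0]] [-0.39  0.35 -0.39  1.72  0.15  1.1   0.62]
top_bush scene 0.62 [269.5 208.2] [0.494  0.0261 0.128 ]
top_bush side 0.91 [410.5 259.9] [0.4894 0.0438 0.128 ]
top_bush wrist 0.7 [ 29.5 266.8] [0.4908 0.0384 0.128 ]
  tri [0.4924 0.0317 0.1217] [0.0043 0.0043 0.0003]
low_bush scene 0.6 [272.8 226.6] [0.4875 0.0337 0.06  ]
low_bush side 0.59 [410.3 293.9] [0.4899 0.0354 0.06  ]
low_bush wrist 0.89 [ 64.2 243.1] [0.4895 0.0357 0.06  ]
  tri [0.4891 0.0347 0.06  ] [0.0018 0.001  0.0008]
push_post scene 0.95 [236.2 232.2] [ 0.4756 -0.0523  0.09  ]
push_post side 0.82 [449.8 253.7] [ 0.4825 -0.0572  0.09  ]
push_post wrist 0.59 [ 64.2 244.8] [0.4842 0.0621 0.09  ]
  tri [ 0.4794 -0.0269  0.0699] [0.0261 0.0343 0.0554]
shaft_neck scene 0.66 [367.6 151.9] [0.4914 0.3188 0.136 ]
shaft_neck side 0.73 [254.3 367.9] [0.4901 0.3317 0.136 ]
shaft_neck wrist 0.76 [324.6 226.6] [0.4885 0.3303 0.136 ]
  tri [0.4896 0.3281 0.1318] [0.0052 0.0037 0.002 ]
jig scene 0.55 [273.7 243.2] [0.4842 0.0337 0.    ]
jig side 0.66 [405.8 323. ] [0.4926 0.0366 0.    ]
jig wrist 0.74 [ 89.8 226.7] [ 0.4883  0.0341 -0.    ]
  tri [0.4887 0.0352 0.0018] [0.0038 0.0041 0.0007]
```

View pics/wrist5.png

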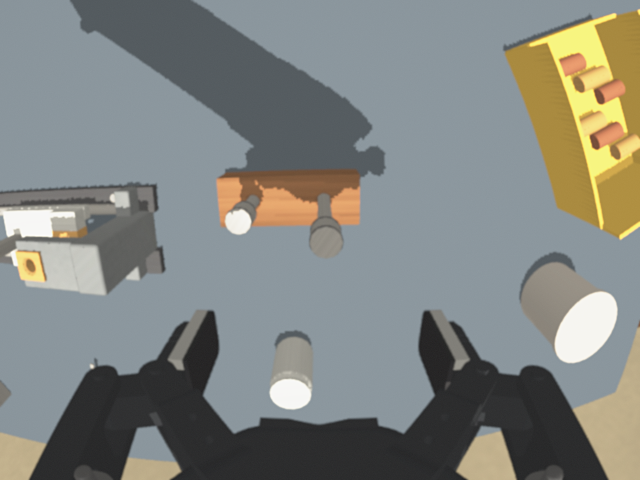

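The wrist view shows the tall head top at about (327,240) with its hole at (324,198), and the short pin at (238,220). I'll measure those more closely.

Run:
```python
from h import *
f=grab("wrist")
print(atz(f,(327,240),.166),atz(f,(324,196),.04))
for t in ["shaft","short_pin"]:
  for l in r.outline_of(f,t)[:2]: print(t,l["conf"],l["rect"])
for l in r.landmark_of(f,"shaft"): print(l["conf"],l["point"],atz(f,l["point"],.01))
# head ellipse: refit from crop
m=r.outline_of(f,"shaft")[0]["pixels"];ys,xs=np.nonzero(m)
for y in range(ys.min(),ys.max()+1,5): print(y,xs[ys==y].min(),xs[ys==y].max())
```

```text
[0.48799116 0.33339655 0.166     ] [0.48615781 0.33363192 0.04      ]
shaft 0.76 [307.4, 197.2, 34.5, 62.4]
short_pin 0.66 [224.2, 194.7, 33.1, 37.9]
0.72 [321.9, 195.4] [0.49168253 0.33117309 0.01      ]
195 319 323
200 316 326
205 317 328
210 317 328
215 317 328
220 314 330
225 309 334
230 307 336
235 307 337
240 307 339
245 307 339
250 309 337
255 312 334
```

>>> {"method": "apply_moves", "body": {"rows": [[0.017,0.015,0.15,0,0,0],[0.017,0.015,0.3,0,0,0],[0.017,0.015,0.42,0,0,0],[0.017,0.015,0.472,0,0,0],[0.017,0.015,0.472,0,0,0]]}}

```text
clock: 14.02
tcp_pos: [0.4887, 0.332, 0.132]
orientation: [-0.205, -3.134, 0.001]
contact_force: [-0.3, -0.5, -0.4]
grip_width: 0.0857
gripper_force: 0.0
```

>>> {"method": "apply_moves", "body": {"rows": [[0,0,0,0,0,0],[0,0,0,0,0,0],[0,0,0,0,0,0],[0,0,0,0,0,0],[0,0,0,0,0,0]], "claw": 0, "newtons": 60}}

```text
clock: 14.65
tcp_pos: [0.4892, 0.3322, 0.133]
orientation: [0.205, 3.134, 0.001]
contact_force: [0.9, -0.2, 4.5]
grip_width: 0.0203
gripper_force: 58.4
```

```bash
python3 look.py 6 wrist side; python3 -c "
import cv2,numpy as np
a=cv2.imread('pics/wrist6.png')[180:480,160:480];b=cv2.imread('pics/side6.png')[180:480,100:420]
cv2.imwrite('pics/c6.png',np.hstack([a,b]))"
```

```text
14.65 [0.4892 0.3322 0.133 ] [[-0.991, 0.13, 0.001], [0.13, 0.991, 0.0], [-0.001, 0.0, -1.0]] [-0.42  0.48 -0.37  1.83  0.22  0.87  0.55]
top_bush scene 0.58 [271.7 204.3] [0.4871 0.0368 0.128 ]
top_bush side 0.86 [413.  258.6] [0.4886 0.0388 0.128 ]
  tri [0.4881 0.0375 0.1279] [0.0012 0.0012]
low_bush scene 0.66 [275.9 224.5] [0.4866 0.0431 0.06  ]
low_bush side 0.75 [407.8 293.4] [0.4934 0.037  0.06  ]
  tri [0.4904 0.0411 0.0643] [0.0003 0.0003]
push_post scene 0.73 [234.5 233.1] [ 0.4756 -0.0566  0.09  ]
push_post side 0.63 [454.  255.3] [ 0.4752 -0.0577  0.09  ]
  tri [ 0.4753 -0.0569  0.0902] [0.0005 0.0005]
shaft_neck side 0.85 [256.8 364.9] [0.4915 0.3271 0.136 ]
shaft_neck wrist 0.65 [315.6 320.4] [0.4907 0.3301 0.136 ]
  tri [0.4866 0.3306 0.1424] [0.0002 0.0002]
jig scene 0.88 [277.1 243.2] [0.4894 0.0399 0.    ]
jig side 0.93 [408.1 324.4] [0.488  0.0368 0.    ]
jig wrist 0.57 [ 31.1 264.9] [0.4889 0.0369 0.    ]
  tri [0.4886 0.0386 0.0009] [0.0017 0.0014 0.0004]
```

View pics/c6.png

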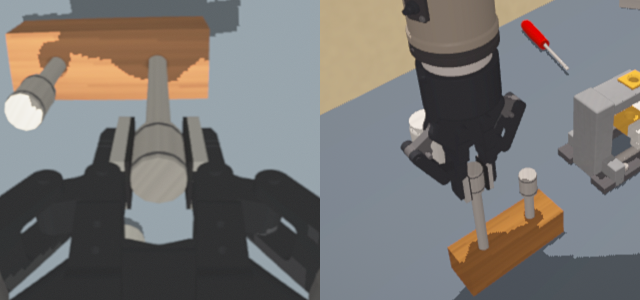

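The head sits between both pads: head top at crop (158,178), pads either side, and the shaft upright in side view. I'll lift it clear of the rack and above the arm.

>>> {"method": "apply_moves", "body": {"rows": [[0,0,-0.08,0,0,0],[0,0,-0.22,0,0,0],[0,0,-0.38,0,0,0],[0,0,-0.54,0,0,0],[0,0,-0.62,0,0,0]]}}

```text
clock: 16.18
tcp_pos: [0.4891, 0.3325, 0.2892]
orientation: [0.204, 3.133, 0.002]
contact_force: [0.8, 0.4, -1.5]
grip_width: 0.0201
gripper_force: 59.1
```

>>> {"method": "apply_moves", "body": {"rows": [[0,-0.15,0,0,0,0],[-0.03,-0.35,0,0,0,0],[-0.06,-0.55,0,0,0,0],[-0.08,-0.7,0,0,0,0],[-0.08,-0.8,0,0,0,0]]}}

```text
clock: 16.8
tcp_pos: [0.4823, 0.1287, 0.2867]
orientation: [-0.208, -3.134, 0.001]
contact_force: [0.1, 1.3, -1.7]
grip_width: 0.0207
gripper_force: 59.1
```

```bash
cat > m.py <<'E'
# shaft pose from outlines in scene+side: axis lines -> 3D plane intersection
from h import *
import sys
o=r.get_obs();t=o["tcp_pos"];print(np.round(o["clock"],2),np.round(t,4),np.round(o["grip_width"],4))
F={n:grab(n) for n in ["scene","side","wrist"]}
for T in ["shaft","shaft_neck","top_bush"]:
    ob=[]
    for n,f in F.items():
        for l in r.landmark_of(f,T)[:1]:
            if l["conf"]>.3: ob.append((f,l["point"]));print(T,n,round(l["conf"],2),np.round(l["point"],1),np.round(atz(f,l["point"],{"shaft":t[2]-.122,"shaft_neck":t[2]+.004,"top_bush":.128}[T]),4))
    if len(ob)>1: print("  tri",*[np.round(v,4) for v in tri(ob)])
for n in sys.argv[2:]: save(F[n],n+sys.argv[1]+".png")
E
python3 m.py 7 side scene wrist
```

```text
16.8 [0.4823 0.1287 0.2867] 0.0207
shaft scene 0.91 [304.3 174.6] [0.4884 0.1268 0.1647]
shaft side 0.73 [378.7 267.4] [0.4815 0.1286 0.1647]
shaft wrist 0.68 [316.9 231.8] [0.483  0.1255 0.1647]
  tri [0.4845 0.1266 0.1621] [0.0025 0.0012 0.0014]
shaft_neck scene 0.66 [302.5 125.9] [0.488  0.1253 0.2907]
shaft_neck side 0.62 [386.5 177.2] [0.4806 0.1226 0.2907]
shaft_neck wrist 0.88 [318.1 319.8] [0.4829 0.1266 0.2907]
  tri [0.4831 0.1256 0.2897] [0.0031 0.0039 0.001 ]
top_bush scene 0.68 [270.6 205.9] [0.4897 0.032  0.128 ]
top_bush side 0.66 [410. 258.] [0.4927 0.0404 0.128 ]
top_bush wrist 0.69 [218.2 241.5] [0.4915 0.0366 0.128 ]
  tri [0.4919 0.0354 0.1264] [0.0041 0.0035 0.0007]
```

>>> {"method": "apply_moves", "body": {"rows": [[-0.03,-0.12,0,0,0,0],[-0.06,-0.24,0,0,0,0],[-0.073,-0.34,0.02,0,0,0],[-0.073,-0.352,0.06,0,0,0],[-0.073,-0.352,0.06,0,0,0]]}}

```text
clock: 18.02
tcp_pos: [0.4887, 0.0422, 0.2714]
orientation: [-0.204, -3.133, -0.0]
contact_force: [0.2, 0.0, -1.0]
grip_width: 0.0203
gripper_force: 59.2
```

```bash
python3 m.py 8 side scene wrist;python3 m.py 9; python3 -c "
import cv2,numpy as np
g=lambda n,y,x:cv2.resize(cv2.imread('pics/'+n+'8.png')[y:y+100,x:x+66],None,fx=4,fy=4,interpolation=cv2.INTER_CUBIC)
cv2.imwrite('pics/c8.png',np.hstack([g('scene',130,240),g('side',180,380),g('wrist',190,285)]))"
```

```text
18.02 [0.4887 0.0422 0.2714] 0.0203
shaft scene 0.67 [274.8 199.7] [0.499  0.0383 0.1494]
shaft side 0.58 [413.6 249. ] [0.4851 0.045  0.1494]
shaft wrist 0.82 [318.4 229.1] [0.4885 0.0425 0.1494]
  tri [0.4906 0.0412 0.1435] [0.0025 0.003  0.0011]
shaft_neck scene 0.93 [267.7 156. ] [0.5064 0.0264 0.2754]
shaft_neck side 0.58 [411.2 248.7] [0.3856 0.2051 0.2754]
shaft_neck wrist 0.84 [315.2 319.3] [0.4901 0.0407 0.2754]
  tri [0.4803 0.0573 0.216 ] [0.0267 0.0481 0.0437]
top_bush scene 0.98 [273.2 206.3] [0.4943 0.0357 0.128 ]
top_bush side 0.71 [408.9 259.3] [0.4919 0.0441 0.128 ]
top_bush wrist 0.75 [314.7 223.9] [0.4904 0.0393 0.128 ]
  tri [0.4925 0.0389 0.1246] [0.0018 0.0024 0.001 ]
18.62 [0.4893 0.0416 0.2723] 0.0205
shaft scene 0.77 [273.4 198.9] [0.4959 0.0369 0.1503]
shaft side 0.97 [413.5 247.1] [0.4872 0.0423 0.1503]
shaft wrist 0.88 [319.1 233.1] [0.4915 0.0412 0.1503]
  tri [0.4915 0.0395 0.1467] [0.0009 0.0021 0.0019]
shaft_neck scene 0.6 [267.3 150.4] [0.4928 0.0351 0.2763]
shaft_neck side 0.91 [420.1 164.1] [0.4893 0.0409 0.2763]
shaft_neck wrist 0.91 [313.4 317.8] [0.4888 0.0387 0.2763]
  tri [0.4905 0.0377 0.2743] [0.0011 0.0009 0.0009]
top_bush scene 0.66 [271.9 205.4] [0.4902 0.0351 0.128 ]
top_bush side 0.91 [410.1 262.3] [0.4863 0.049  0.128 ]
top_bush wrist 0.91 [313.6 226.1] [0.4922 0.0367 0.128 ]
  tri [0.491  0.0379 0.1236] [0.0038 0.0039 0.0028]
```

View pics/c8.png

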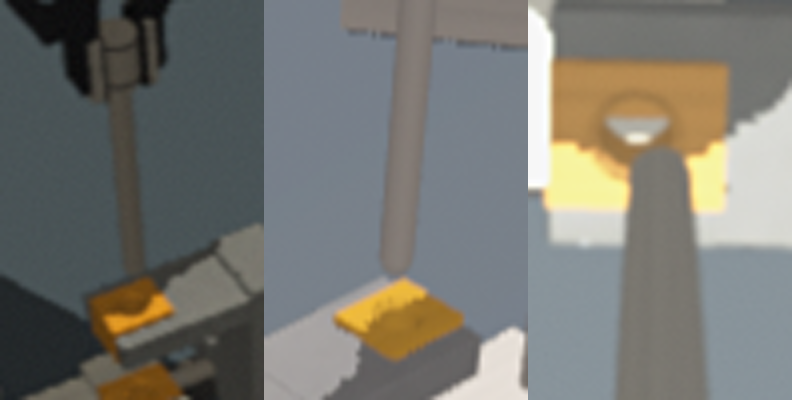

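The wrist crop puts the bushing bore at about (312.5,223) and the foot tip at about (317.5,230), a few mm off sideways in tool y. I'll work out the offset from those two pixels.

Run:
```python
from h import *
f=grab("wrist");o=r.get_obs();M=R.from_rotvec(o["orientation"]).as_matrix()
b=atz(f,(312.5,223),.128)
for rr in (228,230,232):
    s=atz(f,(317.5,rr),o["tcp_pos"][2]-.123);print(o["tcp_pos"],b,s,"tool d mm",(M.T@(b-s)*1000).round(1))
# scene/side pixel checks: foot tip at scene (273,197.5), side (413,247)
K=[("scene",(272.5,205)),("side",(413,260))]
for n,p in K: 
    g=grab(n);print(n,atz(g,p,.128),atz(g,{"scene":(273.5,199),"side":(413,247.5)}[n],o["tcp_pos"][2]-.123))
```

```text
[0.48930055 0.04154056 0.27232632] [0.48951368 0.03616545 0.128     ] [0.48771883 0.04048003 0.14932632] tool d mm [-2.3 -4.  21.3]
[0.48930055 0.04154056 0.27232632] [0.48951368 0.03616545 0.128     ] [0.48926829 0.04027507 0.14932632] tool d mm [-0.8 -4.  21.3]
[0.48930055 0.04154056 0.27232632] [0.48951368 0.03616545 0.128     ] [0.49082296 0.0400694  0.14932632] tool d mm [ 0.8 -4.  21.3]
scene [0.49000836 0.03687098 0.128     ] [0.49539621 0.03742838 0.14932632]
side [0.48655741 0.04164619 0.128     ] [0.48796424 0.04234265 0.14932632]
```

>>> {"method": "apply_moves", "body": {"rows": [[-0.002,-0.013,0,0,0,0],[-0.002,-0.013,0.04,0,0,0],[-0.002,-0.013,0.07,0,0,0],[-0.002,-0.013,0.07,0,0,0]]}}

```text
clock: 19.88
tcp_pos: [0.4887, 0.0382, 0.2537]
orientation: [-0.204, -3.133, 0.001]
contact_force: [1.1, 0.2, -1.9]
grip_width: 0.0204
gripper_force: 59.2
```

```bash
python3 m.py 10 scene side wrist; python3 -c "
import cv2,numpy as np
g=lambda n,y,x:cv2.resize(cv2.imread('pics/'+n+'10.png')[y:y+100,x:x+66],None,fx=4,fy=4,interpolation=cv2.INTER_CUBIC)
cv2.imwrite('pics/c10.png',np.hstack([g('scene',150,240),g('side',200,380),g('wrist',180,285)]))"
```

```text
19.88 [0.4887 0.0382 0.2537] 0.0204
shaft scene 0.96 [270.6 207.4] [0.4968 0.0273 0.1317]
shaft side 0.96 [409.5 258.1] [0.4901 0.0456 0.1317]
shaft wrist 0.57 [321.  231.7] [0.4909 0.0395 0.1317]
  tri [0.493  0.036  0.1246] [0.0054 0.0029 0.0033]
shaft_neck scene 0.72 [265.7 162.1] [0.5    0.0245 0.2577]
shaft_neck side 0.94 [420.  178.1] [0.4869 0.0419 0.2577]
shaft_neck wrist 0.8 [317.9 319.9] [0.4907 0.0372 0.2577]
  tri [0.4931 0.0328 0.2515] [0.0038 0.0009 0.0041]
top_bush scene 0.68 [270.6 207.4] [0.4935 0.0293 0.128 ]
top_bush side 0.77 [409.8 255.4] [0.4967 0.0353 0.128 ]
top_bush wrist 0.97 [320.5 229.7] [0.4904 0.0392 0.128 ]
  tri [0.4929 0.0352 0.1267] [0.005  0.0039 0.0044]
```

View pics/c10.png

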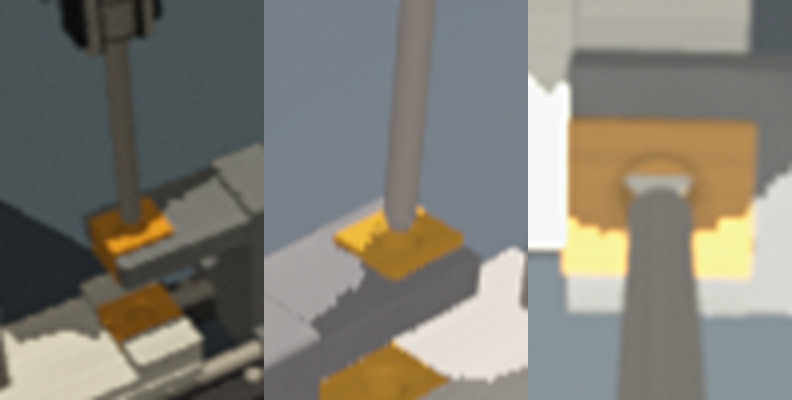

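In the wrist crop the foot is centred on the bore (column 660), and in the side and scene crops it stands just above the plate centre. Next I'll lower it in steps and watch the force.

>>> {"method": "apply_moves", "body": {"rows": [[0.002,0,0.02,0,0,0],[0.002,0,0.04,0,0,0],[0.002,0,0.07,0,0,0],[0.002,0,0.1,0,0,0],[0.002,0,0.1,0,0,0]]}}

```text
clock: 21.1
tcp_pos: [0.4883, 0.0382, 0.2289]
orientation: [-0.204, -3.133, 0.0]
contact_force: [-0.5, -0.1, -1.5]
grip_width: 0.0206
gripper_force: 59.2
```

>>> {"method": "apply_moves", "body": {"rows": [[0,0,0.04,0,0,0],[0,0,0.08,0,0,0],[0,0,0.11,0,0,0],[0,0,0.14,0,0,0],[0,0,0.14,0,0,0]]}}

```text
clock: 21.72
tcp_pos: [0.4884, 0.0383, 0.1941]
orientation: [-0.204, -3.134, 0.0]
contact_force: [0.2, -0.0, -2.5]
grip_width: 0.0206
gripper_force: 59.2
```

```bash
python3 m.py 11 scene side wrist; python3 -c "
import cv2,numpy as np
g=lambda n,y,x:cv2.resize(cv2.imread('pics/'+n+'11.png')[y:y+140,x:x+66],None,fx=4,fy=4,interpolation=cv2.INTER_CUBIC)
cv2.imwrite('pics/c11.png',np.hstack([g('scene',150,240),g('side',200,380),g('wrist',180,285)]))"
```

```text
21.72 [0.4884 0.0383 0.1941] 0.0206
shaft side 0.92 [410.3 290.2] [0.4869 0.041  0.0721]
shaft_neck scene 0.76 [267.  182.2] [0.4907 0.0285 0.1981]
shaft_neck side 0.73 [417.2 215.3] [0.4901 0.0356 0.1981]
shaft_neck wrist 0.6 [318.9 317. ] [0.4889 0.0379 0.1981]
  tri [0.4897 0.034  0.1963] [0.0043 0.0016 0.0037]
top_bush scene 0.86 [270.8 207.4] [0.4938 0.0297 0.128 ]
top_bush side 0.79 [412.6 260.8] [0.4858 0.0436 0.128 ]
top_bush wrist 0.95 [318.4 261.2] [0.4913 0.0374 0.128 ]
  tri [0.4911 0.0352 0.1225] [0.0033 0.0012 0.003 ]
```

View pics/c11.png

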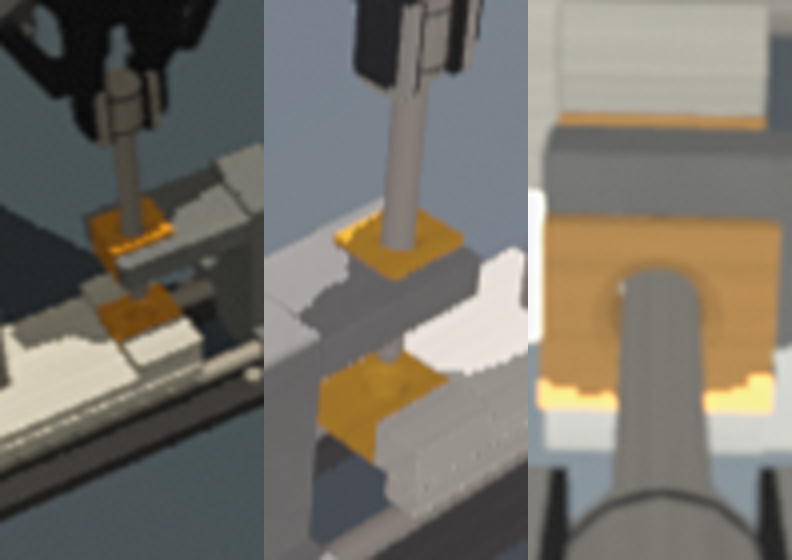

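The shaft is through the arm, with its foot at side crop (390,358) just above the centre of the carrier's brass plate at (385,385). I'll lower it 44 mm to the final height.

>>> {"method": "apply_moves", "body": {"rows": [[0,0,0.03,0,0,0],[0,0,0.06,0,0,0],[0,0,0.09,0,0,0]]}}

```text
clock: 22.7
tcp_pos: [0.4886, 0.0383, 0.1715]
orientation: [-0.205, -3.134, 0.0]
contact_force: [0.4, 0.1, -2.3]
grip_width: 0.0205
gripper_force: 59.2
```

>>> {"method": "apply_moves", "body": {"rows": [[0,0,0.03,0,0,0],[0,0,0.06,0,0,0],[0,0,0.086,0,0,0],[0,0,0.086,0,0,0],[0,0,0.086,0,0,0]]}}

```text
clock: 23.32
tcp_pos: [0.4891, 0.0384, 0.151]
orientation: [0.205, 3.135, 0.0]
contact_force: [-0.1, 0.7, -1.9]
grip_width: 0.0204
gripper_force: 59.2
```

```bash
python3 m.py 12 scene side wrist; python3 look.py | grep -A3 -E "post|low|jig"; python3 -c "
import cv2,numpy as np
g=lambda n,y,x:cv2.resize(cv2.imread('pics/'+n+'12.png')[y:y+140,x:x+66],None,fx=4,fy=4,interpolation=cv2.INTER_CUBIC)
cv2.imwrite('pics/c12.png',np.hstack([g('scene',150,240),g('side',200,380),g('wrist',200,285)]))"
```

```text
23.32 [0.4891 0.0384 0.151 ] 0.0204
shaft scene 0.55 [278.8 239. ] [0.5032 0.037  0.029 ]
shaft wrist 0.58 [317.  219.3] [0.4807 0.0379 0.029 ]
  tri [0.4878 0.0413 0.0112] [0.0046 0.0046]
shaft_neck scene 0.45 [272.3 204.9] [0.5136 0.0218 0.155 ]
shaft_neck wrist 0.96 [314.3 320.7] [0.4902 0.0357 0.155 ]
  tri [0.4993 0.0327 0.1385] [0.0018 0.0018]
top_bush scene 0.83 [273.  204.8] [0.4902 0.0381 0.128 ]
top_bush side 0.77 [412.2 258.4] [0.4897 0.0391 0.128 ]
top_bush wrist 0.67 [317.6 296.9] [0.4929 0.0368 0.128 ]
  tri [0.4912 0.0375 0.1282] [0.0007 0.0015 0.0015]
low_bush scene 0.62 [276.4 228.7] [0.498  0.0362 0.06  ]
low_bush side 0.74 [412.1 294. ] [0.4877 0.0338 0.06  ]
low_bush wrist 0.59 [317.2 245.9] [0.4898 0.0368 0.06  ]
  tri [0.4914 0.0358 0.0572] [0.0044 0.0046 0.0009]
push_post scene 0.7 [234.1 233.5] [ 0.476  -0.0579  0.09  ]
push_post side 0.61 [449.7 254.8] [ 0.481  -0.0544  0.09  ]
push_post wrist 0.74 [172.3 261.8] [ 0.478  -0.0526  0.09  ]
  tri [ 0.4786 -0.0552  0.0898] [0.0037 0.0025 0.0022]
shaft_neck scene 0.68 [271.1 196.6] [0.4737 0.0455 0.136 ]
shaft_neck side 0.53 [413.  243.2] [0.5054 0.0161 0.136 ]
--
jig side 0.87 [407.  323.9] [0.49  0.037 0.   ]
jig wrist 0.61 [315.9 221.2] [0.4898 0.0356 0.    ]
  tri [ 0.4905  0.0356 -0.0015] [0.0003 0.0003]
```

View pics/c12.png

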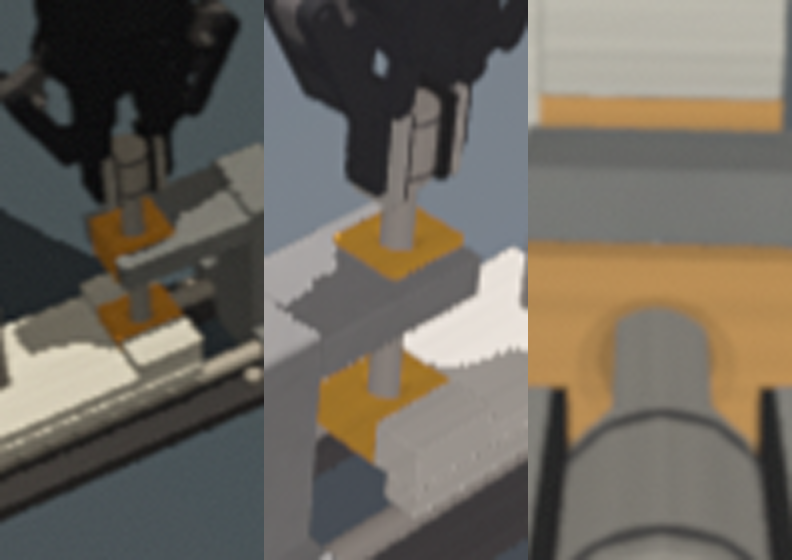

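The crops show the shaft passing through both brass bushings and held upright by the head. The arm-bushing entry is at side crop (398,245), the carrier entry at (385,390). The neck comes out about 26 mm above the arm, the foot at about 28 mm height (limit 38), and forces are small.

```bash
python3 -c "
from bench import r
print(r.get_obs()['qvel'].round(3));print(r.hand_in())"
```

```text
[-0.001 -0.    -0.    -0.001  0.001 -0.002 -0.001]
the job is handed in; nothing more can be done
None
```

I've handed the job in, with no verdict shown: the carrier is in its station, and the shaft is held still through both bushings with its head's underside about 26 mm above the arm's bushing by my measurements.

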